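# Pack the travelling paint box and bolt it shut

### The job

Pack up the travelling paint box: lay all the paint tubes that are out on the table in its larger compartment, and stand the steel mixing cups (two or three of them) in the smaller one, nested upright in one another in size order. Then swing the lid fully shut and slide the bolt on the front all the way home, so that the box can be carried; do not knock over or shift the mug and the jar of water.

Things in the scene. Friction and masses are not known exactly. Their poses are not given: they have to be found in the camera images.
- paint_box: travelling paint box of pale wood, fixed, 166 mm front to back (x, away from the bolt), 292 mm wide (y, to the left seen from the bolt side), walls 8 mm, rim 74 mm above the table. Origin: centre of its underside on the table. Inside floor at 8 mm. A 6 mm partition (top at 60 mm) divides it into the tube compartment (y -138 to 12 mm) and the smaller cup compartment (y 18 to 138 mm), both 150 mm in x
- tube_bay (a point): centre of the floor of the larger compartment, for the paint tubes; axes as the paint box
- cup_well (a point): centre of the floor of the smaller compartment, for the nested cups; axes as the paint box
- case_lid (a joint): angle of the box's hinged lid in rad: 0 is fully shut, 1.9 its open stop (a little past upright). A friction hinge: the lid stays where it is left, and takes up to 6 N at its free edge to swing shut by pushing on its outer face. The lid is a panel 166 x 292 x 10 mm
- lid_hinge (a point): middle of the lid's hinge line, on the box's far upper edge, 83 mm behind the box's centre and 74 mm above the table, along the box's y. Axes turn with the lid: x runs from the free edge to the hinge, z out of its outer face, which lies 10 mm from the hinge line
- lid_edge (a point): middle of the lid's free (front) edge on its outer face, 166 mm from the hinge line; above it when open. Axes as the lid hinge point
- bolt (a joint): travel of the sliding bolt on the box's front in m: 0 to 0.010 is drawn back, 0.040 is home at its end stop; it slides along the box's +y with about 2 N of friction. When home it passes over a foot hanging from the lid, in the middle of the front, and locks the lid; pushed out before the lid is shut, it stops the lid from closing
- bolt_knob (a point): middle of the bolt's grip, a brass stud 13 mm in diameter and 22 mm long that stands out level from the box's front, 112 mm in front of the box's centre and 54 mm above the table, 62 mm to the right of the middle when drawn back; free above and to both sides, 20 mm below the lid's shut underside and clear in front of the box
- cup_large: largest of two or three round steel mixing cups, open at the top, 60 mm in diameter at the rim and 54 mm at the base, 34 mm high, wall 2.5 mm, base 3 mm thick, 0.09 kg. Origin: centre of its underside, z up its axis
- cup_medium: middle steel cup, 46 mm in diameter at the rim and 40 mm at the base, 44 mm high, wall 2.5 mm, base 3 mm thick. Origin: centre of its underside, z up its axis. It may be absent. Nested in the large cup it stands 3 mm higher and its rim 13 mm above the large one's
- cup_small: smallest steel cup; it may be absent (it goes straight into the large one if the middle one is absent), 34 mm in diameter at the rim and 29 mm at the base, 54 mm high, wall 2.5 mm. Origin: centre of its underside, z up its axis. Nested in the middle cup its rim is 13 mm above that one's, 60 mm above the underside of the large cup
- mug: white coffee mug, 83 mm in diameter, 86 mm high, a bystander on the left. Origin: centre of its underside
- water_jar: glass jar of rinsing water, 64 mm in diameter, 80 mm high, a bystander on the left. Origin: centre of its underside
- tube_0: paint tube with a white body and a screw cap, 98 mm long (its y, cap at +y), 26 mm wide (its x), 20 mm thick, 22 g, lying on the table; origin at the centre of its underside; grip it across its width near the middle. Two or three of these tubes are there; an absent one has no pose
- tube_1: paint tube with a white body and a screw cap, 98 mm long (its y, cap at +y), 26 mm wide (its x), 20 mm thick, 22 g, lying on the table; origin at the centre of its underside; grip it across its width near the middle. Two or three of these tubes are there; an absent one has no pose
- tube_2: paint tube with a white body and a screw cap, 98 mm long (its y, cap at +y), 26 mm wide (its x), 20 mm thick, 22 g, lying on the table; origin at the centre of its underside; grip it across its width near the middle. Two or three of these tubes are there; an absent one has no pose
Mind the look-alikes: they are no part of the job. What is shaped like the cup_large but red or turquoise is not meant.

How it is judged:
By the outcome, as a careful person would: the job done as asked, in the order asked, and still so for the second after the job is handed in, with the robot touching nothing.
Of cup_medium, cup_small only 1 to 2 are there at a start; the rules pass over those that are not, and their reading is None.
Of tube_0, tube_1, tube_2 only 2 to 3 are there at a start; the rules pass over those that are not, and their reading is None.
At some moment in a run one of cup_large may be knocked a few centimetres aside while the robot is not near it.
Once in a run the grip may slacken for a moment while it holds something.
It also fails if it takes over 210 s, if anything falls off the work surface, if the arm or the gripper's body presses on something with over 40 N, if the wrist force passes 120 N, or if a joint passes its speed limit or range.

### The arm

A 7-joint arm with a two-finger parallel gripper is mounted at the origin on a cart in front of the work surface, level with it; the furniture and walls round the work are solid. World frame = base frame: x ahead of the robot, y to its left, z up, the work surface at z = 0. Lengths are in m, angles in degrees, forces in N, time in s.
With the tool pointing down it reaches from about 0.35 to 0.9 m from the base axis. Payload 7.2 kg.
Tool frame: the origin (TCP) lies between the finger pads; the fingertips stand 25 mm ahead of it and the grasp point (between the pads) lies 6 mm ahead of it (r.tip_reach is the distance from the TCP to the fingertips, in m); z points along the fingers, y is the direction in which the jaws open and shut (so a half turn about z gives the same grasp; the last joint's range is limited). The gripper opens to 88 mm and grips with 3 to 60 N. Pads are 20 mm wide; open, the fingers measure 115 mm over their backs; the gripper's body (75 mm by 178 mm) begins 61 mm behind the grasp point.
Start: joints at [-76.158, 23.554, -0.728, 91.456, 0.321, 64.991, -4.71], TCP at [0.191, 0.595, 0.248] pointing down, gripper open.
Joint ranges: [-169.25, 169.25], [-16.82, 113.86], [-84.01, 82.57], [7.8, 145.47], [-59.2, 239.2], [7.22, 106.19], [-163.78, 163.78]. Speed limits (degrees/s): [136.94, 136.94, 172.46, 172.46, 180, 180, 180].

### API

Orientations are given as a 3x3 rotation matrix whose columns are the frame's x, y, z axes.
In Python, from bench import readout, viewer, r gives the robot as it stands.
- The arm moves only by the tool drive_tool, never from a script. Its argument "deltas" is a list of rows, each an object with "translation": the shift along the tool's x, y, z in mm, a list of three; "turn": the turn about the tool's z in degrees. A call has 1 to 10 rows; each row shifts and turns the commanded pose from where the row before left it, along the tool's axes as they then stand; what a row does not reach is not made up. A row lasts 1/12 s, in which the tool goes at most 41.7 mm and 7.16 degrees, less where a joint would pass 70% of its speed; a pose out of reach is approached as far as the arm can. A call with a gripper value outside its range is refused whole. "hand" is the opening, from -1 (shut) to 1 (fully open), set as the call begins (left out, the last holds). The fingers move at their own pace and stop on an object; "squeeze" is the grip in N (left out, the last holds). Time passes only in rows, so rows that do not move let the fingers close. It gives the time, the measured TCP pose, the force and the opening at its end, in the units of the state.
- readout.get_state(): the state, without advancing time (a new reading comes with each control period).
- viewer.camera(name): name is "side" or "top"; returns the picture (400x640x3 uint8, red, green, blue); there is no depth.
- viewer.calibration(name): a dict with "vertical_fov" (degrees; the focal length in pixels is half the picture's height over the tangent of half this angle, whatever the lens; pixels are square), "cx", "cy" (the principal point, pixels), "view" (4x4, takes a point from world to camera coordinates). Camera axes: x right, y up, looking along -z (the intrinsics and any distortion apply to the point x, -y, -z); pixel columns grow to the right and rows downward; lengths in m; the calibration is good to about 2 mm. A picture is of the moment at which its call begins. calibration takes no time and is no camera call.
- r.hand_in(): hands the job in, once; it reports no verdict.
The state is a dict: "time": time; "joint_positions": joint angles; "joint_vel": joint speeds; "tau": joint torques, N m; "tcp_pos": TCP position; "tcp_rot": TCP orientation; "force": force on the tool from outside, world axes, zero at the start; "torque": the same for the moment, N m; "opening": finger opening in m.
Only numpy, scipy, OpenCV 4.12 (cv2) and the standard library are available. Lean on these libraries where they do the work, as an engineer would, in place of code of your own. Each camera call takes 0.05 s, during which the arm holds its last target. There are 200 camera calls.

## Working session

There is one attempt and no reset: what is moved stays moved. The work goes in short steps, Python scripts to look and compute and a tool call to move; the robot and the scene stay as the last step left them, time stands still between calls to the robot, and variables do not carry over. Pictures are saved under pics/ and viewed, about 12 in all and at most 16, crops included, and the job is handed in when it is done.

Besides the shell and the picture viewer there is one more tool, called after ">>>" as a command line: name --argument value ..., lists and objects as JSON in quotes. drive_tool: Moves the arm, as the interface text tells. Its arguments: {"type":"object","properties":{"deltas":{"type":"array"},"hand":{"type":"number"},"squeeze":{"type":"number"}},"required":["deltas"]}

```bash
mkdir -p pics; ls
python3 - <<'E'
from bench import readout, viewer, r
import cv2,numpy as np
for n in ("side","top"):
    cv2.imwrite(f"pics/{n}0.png",viewer.camera(n)[:,:,::-1])
    print(n,viewer.calibration(n))
s=readout.get_state();print(s, r.tip_reach)
E
```

```text
pics
side {'vertical_fov': 53.25976918690033, 'cx': 318.00221341391324, 'cy': 200.27641018381854, 'view': array([[ 0.95939648, -0.2819481 ,  0.00797899, -0.60533743],
       [ 0.16898452,  0.59719996,  0.78408956, -0.16415025],
       [-0.22583761, -0.75090444,  0.6205964 , -1.18495638],
       [ 0.        ,  0.        ,  0.        ,  1.        ]])}
top {'vertical_fov': 53.8484557661332, 'cx': 315.4593408334305, 'cy': 196.39780726121936, 'view': array([[-0.00987386, -0.9999422 , -0.00425588,  0.03323887],
       [ 0.9974481 , -0.01015002,  0.07067006, -0.6553012 ],
       [-0.07070917, -0.00354723,  0.99749067, -1.53324037],
       [ 0.        ,  0.        ,  0.        ,  1.        ]])}
{'time': 0.1, 'joint_positions': array([-76.15744421,  23.59451218,  -0.72943181,  91.49840414,
         0.31909693,  64.99133789,  -4.71067434]), 'joint_vel': array([-0.03997757, -0.06015629,  0.00956835, -0.1598624 , -0.00575276,
        0.06701289, -0.00690498]), 'tau': array([ 2.06950128e-03, -5.89095926e+01,  6.43569063e-01, -2.91712904e+01,
       -5.37080085e-02,  1.44757869e-02,  1.19825309e-04]), 'tcp_pos': array([0.19042805, 0.59484076, 0.24690914]), 'tcp_rot': array([[-9.52398716e-01,  3.04854960e-01, -3.74204885e-04],
       [ 3.04855182e-01,  9.52397709e-01, -1.38601983e-03],
       [-6.61431426e-05, -1.43412180e-03, -9.99998969e-01]]), 'force': array([-0.15623926,  0.37816632, -0.59774694]), 'torque': array([ 0.0101267 , -0.0289475 , -0.00074405]), 'opening': 0.08800252182196061} 0.025
```

View pics/top0.png

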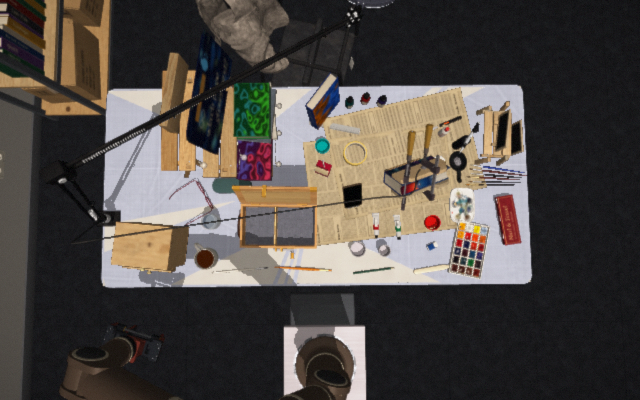

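View pics/side0.png

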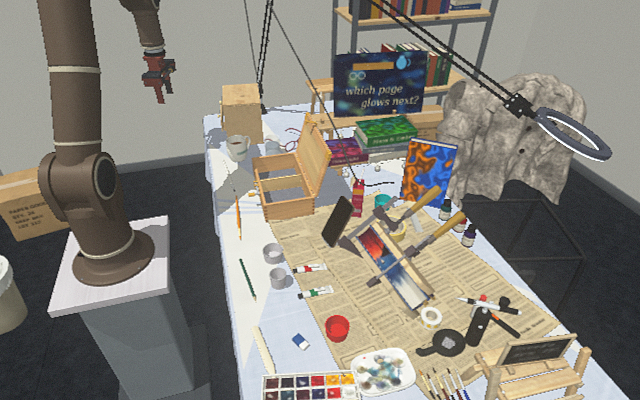

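Run:
```python
import cv2
t=cv2.imread("pics/top0.png");s=cv2.imread("pics/side0.png")
cv2.imwrite("pics/t1.png",cv2.resize(t[175:275,225:425],None,fx=4,fy=4,interpolation=cv2.INTER_CUBIC))
cv2.imwrite("pics/s1.png",cv2.resize(s[120:320,220:420],None,fx=3,fy=3,interpolation=cv2.INTER_CUBIC))
```

```text
(no output)
```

View pics/t1.png

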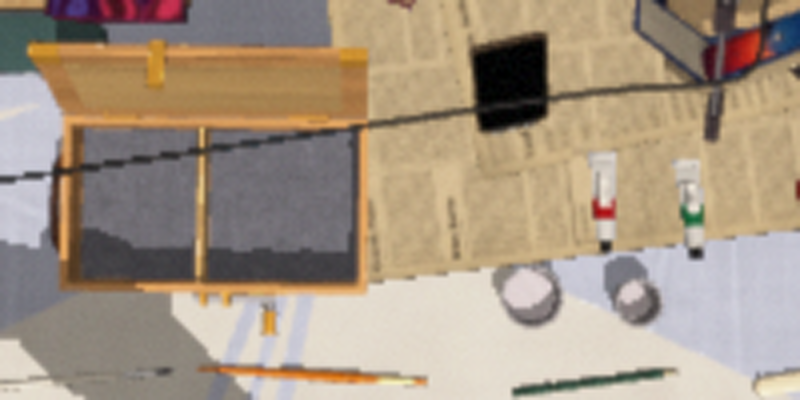

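View pics/s1.png

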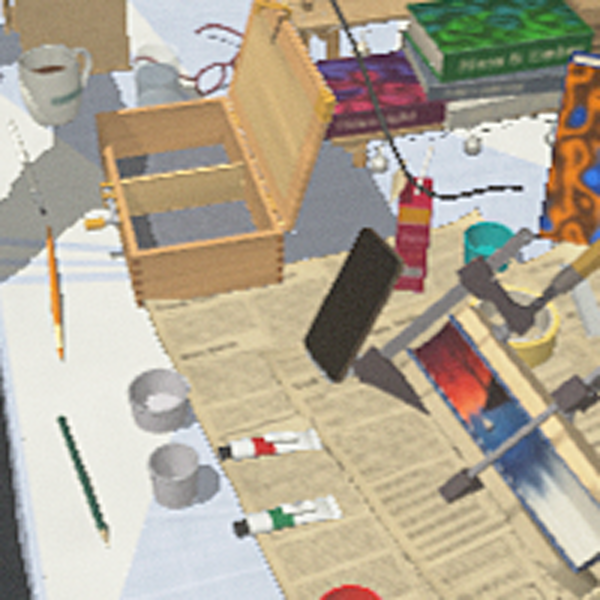

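```bash
cat > h.py <<'E'
import numpy as np, cv2
from bench import readout, viewer, r
def ray(n,u,v):
    c=viewer.calibration(n);V=c["view"];f=200/np.tan(np.radians(c["vertical_fov"]/2))
    d=V[:3,:3].T@np.array([(u-c["cx"])/f,-(v-c["cy"])/f,-1]);o=-V[:3,:3].T@V[:3,3];return o,d
def at(n,u,v,z):
    o,d=ray(n,u,v);return o+d*(z-o[2])/d[2]
def tri(a,b):
    (o,d),(p,e)=ray("top",*a),ray("side",*b)
    s=np.linalg.lstsq(np.c_[d,-e],p-o,rcond=None)[0]
    P,Q=o+s[0]*d,p+s[1]*e;return (P+Q)/2,np.linalg.norm(P-Q)
def proj(n,P):
    c=viewer.calibration(n);f=200/np.tan(np.radians(c["vertical_fov"]/2));q=c["view"]@np.r_[P,1]
    return c["cx"]-f*q[0]/q[2],c["cy"]+f*q[1]/q[2]
T=lambda x,y:(x/4+225-.375,y/4+175-.375)
S=lambda x,y:(x/3+220-.33,y/3+120-.33)
def snap(n,f):
    im=viewer.camera(n)[:,:,::-1].copy();cv2.imwrite(f,im);return im
E
python3 - <<'E'
from h import *
np.set_printoptions(precision=4,suppress=True)
for nm,a,b,z in [("t1cap",(605,247),(222,452),.01),("t1tail",(602,155),(317,440),.005),("t2cap",(697,255),(237,528),.01),("t2tail",(685,160),(338,508),.005),("cupL",(529,293),(159,391),.034),("cup2",(636,300),(174,462),.044)]:
    print(nm,at("top",*T(*a),z),at("side",*S(*b),z),*tri(T(*a),S(*b)))
for p in [(62,290),(368,292),(367,125),(70,122)]: print("rim",at("top",*T(*p),.074))
for p in [(138,305),(283,260),(97,115)]: print("rimS",at("side",*S(*p),.074))
print("knob",tri(T(268,331),S(93,224)))
# colour contours for tubes: red/green bands, caps and white
im=cv2.imread("pics/side0.png");hs=cv2.cvtColor(im,cv2.COLOR_BGR2HSV)
print(hs[262:268,285:300,:].shape)
g=cv2.resize(im[240:300,255:345],None,fx=8,fy=8,interpolation=cv2.INTER_CUBIC)
cv2.imwrite("pics/s2.png",g)
E
```

```text
t1cap [ 0.4956 -0.2107  0.01  ] [ 0.4967 -0.2117  0.01  ] [ 0.4962 -0.2109  0.0092] 0.0012665360689323476
t1tail [ 0.5867 -0.2103  0.005 ] [ 0.589  -0.2177  0.005 ] [ 0.5888 -0.2118 -0.0014] 0.004104616280244248
t2cap [ 0.4869 -0.3013  0.01  ] [ 0.4885 -0.3019  0.01  ] [ 0.4877 -0.3016  0.0098] 0.0017065961493516744
t2tail [ 0.5809 -0.2928  0.005 ] [ 0.583  -0.3016  0.005 ] [ 0.5831 -0.295  -0.0031] 0.004322794068569597
cupL [ 0.4526 -0.1324  0.034 ] [ 0.452 -0.14   0.034] [ 0.4526 -0.1331  0.0271] 0.0007636300131567383
cup2 [ 0.4455 -0.2345  0.044 ] [ 0.4462 -0.2411  0.044 ] [ 0.446  -0.2356  0.038 ] 0.0018791045742023898
rim [0.4621 0.314  0.074 ]
rim [0.4574 0.024  0.074 ]
rim [0.6157 0.0234 0.074 ]
rim [0.6214 0.307  0.074 ]
rimS [ 0.45   -0.0556  0.074 ]
rimS [ 0.6094 -0.0267  0.074 ]
rimS [0.4663 0.3076 0.074 ]
knob (array([0.4249, 0.1196, 0.0521]), np.float64(0.0100403236069931))
(6, 15, 3)
```

View pics/s2.png

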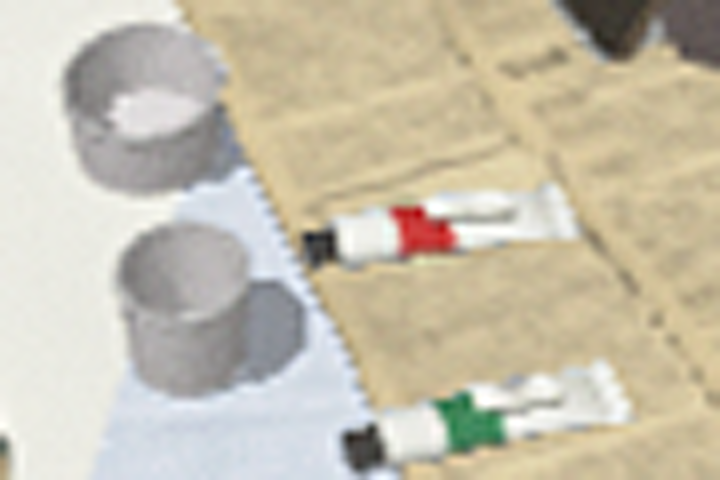

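Run:
```python
from h import *
np.set_printoptions(precision=3,suppress=True)
print("lid R",tri(T(367,49),S(331,98)))
for u,v in [(150,232),(250,217),(316,207),(400,196)]:
    print("cable",(u,v),[tuple(np.round(proj("side",at("top",u,v,z))).astype(int)) for z in (0,.2,.4,.6,.8)])
# knob/foot, books, tin at right, bystanders
for n,p in [("book green",(252,112)),("purple book",(254,160)),("bookcorner",(271,181)),("mug",(205,258)),("jar",(211,217)),("redcup",(432,222)),("redbottle",(323,168))]:
    print(n,at("top",*p,.05))
```

```text
lid R (array([0.673, 0.022, 0.233]), np.float64(0.00011766419334623379))
cable (150, 232) [(np.int64(252), np.int64(127)), (np.int64(252), np.int64(92)), (np.int64(251), np.int64(49)), (np.int64(250), np.int64(-7)), (np.int64(249), np.int64(-83))]
cable (250, 217) [(np.int64(283), np.int64(173)), (np.int64(282), np.int64(130)), (np.int64(280), np.int64(78)), (np.int64(277), np.int64(11)), (np.int64(274), np.int64(-78))]
cable (316, 207) [(np.int64(311), np.int64(214)), (np.int64(308), np.int64(164)), (np.int64(305), np.int64(103)), (np.int64(300), np.int64(26)), (np.int64(294), np.int64(-74))]
cable (400, 196) [(np.int64(358), np.int64(287)), (np.int64(353), np.int64(224)), (np.int64(346), np.int64(148)), (np.int64(338), np.int64(53)), (np.int64(327), np.int64(-66))]
book green [0.99  0.274 0.05 ]
purple book [0.799 0.266 0.05 ]
bookcorner [0.716 0.199 0.05 ]
mug [0.421 0.454 0.05 ]
jar [0.578 0.432 0.05 ]
redcup [ 0.55  -0.422  0.05 ]
redbottle [ 0.765 -0.004  0.05 ]
```

>>> drive_tool --deltas '[{"translation": [0,0,0],"turn": -5.9},{"translation": [0,0,0],"turn": -5.9},{"translation": [0,0,0],"turn": -5.9},{"translation": [-10,-30,0],"turn": 0},{"translation": [-10,-30,0],"turn": 0},{"translation": [-10,-30,0],"turn": 0},{"translation": [-10,-30,0],"turn": 0},{"translation": [-10,-30,0],"turn": 0},{"translation": [-10,-30,0],"turn": 0},{"translation": [-10,-30,0],"turn": 0}]' --hand 1 --squeeze 20

```text
time: 0.93
tcp_pos: [0.2605, 0.3834, 0.2473]
tcp_rot: [[-1.0, 0.001, -0.0], [0.001, 1.0, -0.0], [0.0, -0.0, -1.0]]
force: [0.6, -0.0, 0.4]
opening: 0.0879
```

>>> drive_tool --deltas '[{"translation": [-10,-30,0],"turn": 0},{"translation": [-10,-30,0],"turn": 0},{"translation": [-10,-30,0],"turn": 0},{"translation": [-10,-30,0],"turn": 0},{"translation": [-10,-30,0],"turn": 0},{"translation": [-10,-30,0],"turn": 0},{"translation": [-10,-30,0],"turn": 0},{"translation": [-10,-30,0],"turn": 0},{"translation": [-10,-30,0],"turn": 0},{"translation": [-10,-30,0],"turn": 0}]'

```text
time: 1.77
tcp_pos: [0.3601, 0.0835, 0.2476]
tcp_rot: [[-1.0, 0.001, 0.0], [0.001, 1.0, 0.0], [-0.0, 0.0, -1.0]]
force: [-0.2, 0.3, 0.5]
opening: 0.0877
```

>>> drive_tool --deltas '[{"translation": [-11.6,-27.3,17],"turn": 0},{"translation": [-11.6,-27.3,17],"turn": 0},{"translation": [-11.6,-27.3,17],"turn": 0},{"translation": [-11.6,-27.3,17],"turn": 0},{"translation": [-11.6,-27.3,17],"turn": 0},{"translation": [-11.6,-27.3,17],"turn": 0},{"translation": [-11.6,-27.3,17],"turn": 0},{"translation": [-11.6,-27.3,17],"turn": 0},{"translation": [0,0,0],"turn": 0}]'

```text
time: 2.52
tcp_pos: [0.4526, -0.1385, 0.109]
tcp_rot: [[-1.0, 0.006, -0.003], [0.006, 1.0, -0.003], [0.003, -0.003, -1.0]]
force: [-0.3, -0.3, 0.9]
opening: 0.0877
```

Run:
```python
from h import *
print(readout.get_state()["tcp_pos"])
im=snap("side","pics/s3.png");cv2.imwrite("pics/s3c.png",cv2.resize(im[200:320,230:360],None,fx=5,fy=5,interpolation=cv2.INTER_CUBIC))
```

```text
[ 0.45259113 -0.13846962  0.10904436]
```

View pics/s3c.png

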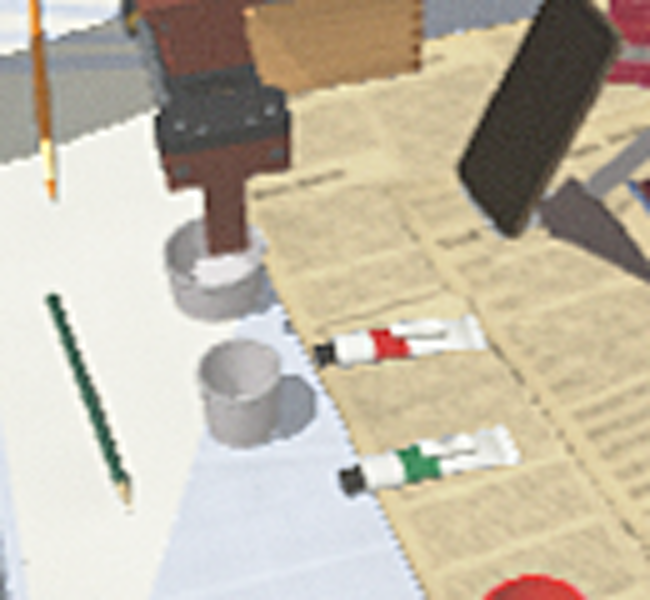

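>>> drive_tool --deltas '[{"translation": [0,1.5,12.5],"turn": 0},{"translation": [0,1.5,12.5],"turn": 0},{"translation": [0,0,12.5],"turn": 0},{"translation": [0,0,12.5],"turn": 0},{"translation": [0,0,12.5],"turn": 0},{"translation": [0,0,12],"turn": 0},{"translation": [0,0,0],"turn": 0}]'

```text
time: 3.15
tcp_pos: [0.4516, -0.1287, 0.0361]
tcp_rot: [[-1.0, -0.001, -0.002], [-0.001, 1.0, 0.001], [0.002, 0.001, -1.0]]
force: [-0.6, 0.3, -1.1]
opening: 0.0879
```

>>> drive_tool --deltas '[{"translation": [0,0,0],"turn": 0},{"translation": [0,0,0],"turn": 0},{"translation": [0,0,0],"turn": 0},{"translation": [0,0,0],"turn": 0},{"translation": [0,0,0],"turn": 0}]' --hand -1 --squeeze 20

```text
time: 3.57
tcp_pos: [0.4532, -0.1305, 0.0378]
tcp_rot: [[-1.0, 0.001, 0.001], [0.001, 1.0, -0.0], [-0.001, -0.0, -1.0]]
force: [0.3, 0.2, 4.5]
opening: 0.0586
```

>>> drive_tool --deltas '[{"translation": [0,0,-10],"turn": 0},{"translation": [0,0,-25],"turn": 0},{"translation": [0,0,-25],"turn": 0},{"translation": [0,0,-25],"turn": 0},{"translation": [0,0,-25],"turn": 0},{"translation": [0,25,0],"turn": 0},{"translation": [-8,30,0],"turn": 0},{"translation": [-8,30,0],"turn": 0},{"translation": [-8,30,0],"turn": 0},{"translation": [-8,30,0],"turn": 0}]'

```text
time: 4.4
tcp_pos: [0.4848, 0.0159, 0.1481]
tcp_rot: [[-1.0, 0.002, 0.001], [0.002, 1.0, 0.0], [-0.001, 0.0, -1.0]]
force: [0.6, -0.8, -1.8]
opening: 0.0579
```

>>> drive_tool --deltas '[{"translation": [-8,30,0],"turn": 0},{"translation": [-8,30,0],"turn": 0},{"translation": [-8,30,0],"turn": 0},{"translation": [-8,30,0],"turn": 0},{"translation": [-8,30,0],"turn": 0},{"translation": [-8,30,0],"turn": 0},{"translation": [-8,30,0],"turn": 0},{"translation": [0,15,0],"turn": 0},{"translation": [0,0,0],"turn": 0},{"translation": [0,0,0],"turn": 0}]'

```text
time: 5.23
tcp_pos: [0.5404, 0.2394, 0.1472]
tcp_rot: [[-1.0, -0.0, -0.001], [-0.0, 1.0, -0.001], [0.001, -0.001, -1.0]]
force: [0.1, -0.6, -1.5]
opening: 0.0577
```

Run:
```python
from h import *
im=snap("side","pics/s4.png");a=cv2.resize(im[100:220,230:350],None,fx=4,fy=4,interpolation=cv2.INTER_CUBIC)
im=snap("top","pics/t4.png");b=cv2.resize(im[170:250,225:325],None,fx=3,fy=6,interpolation=cv2.INTER_CUBIC)
cv2.imwrite("pics/c4.png",np.hstack([a,b]))
```

```text
(no output)
```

View pics/c4.png

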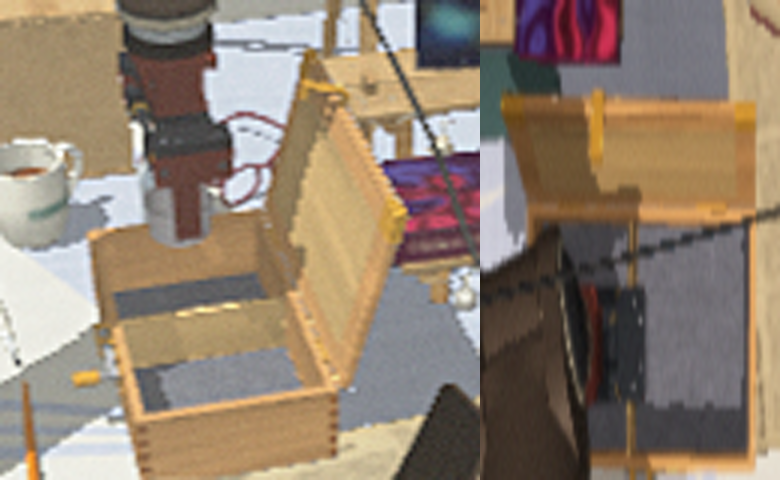

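>>> drive_tool --deltas '[{"translation": [-2,6,10],"turn": 0},{"translation": [0,0,14],"turn": 0},{"translation": [0,0,14],"turn": 0},{"translation": [0,0,14],"turn": 0},{"translation": [0,0,14],"turn": 0},{"translation": [0,0,12],"turn": 0},{"translation": [0,0,10],"turn": 0},{"translation": [0,0,6],"turn": 0},{"translation": [0,0,0],"turn": 0}]'

```text
time: 6.08
tcp_pos: [0.5424, 0.2449, 0.0517]
tcp_rot: [[-1.0, 0.001, -0.002], [0.001, 1.0, -0.001], [0.002, -0.001, -1.0]]
force: [0.8, -0.2, -2.0]
opening: 0.0581
```

>>> drive_tool --deltas '[{"translation": [0,0,3],"turn": 0},{"translation": [0,0,2],"turn": 0},{"translation": [0,0,0.5],"turn": 0},{"translation": [0,0,0],"turn": 0}]'

```text
time: 6.42
tcp_pos: [0.5432, 0.2457, 0.0479]
tcp_rot: [[-1.0, 0.001, 0.0], [0.001, 1.0, 0.0], [-0.0, 0.0, -1.0]]
force: [0.4, -0.4, -1.5]
opening: 0.0579
```

>>> drive_tool --deltas '[{"translation": [0,0,0],"turn": 0},{"translation": [0,0,0],"turn": 0},{"translation": [0,0,0],"turn": 0},{"translation": [0,0,0],"turn": 0},{"translation": [0,0,-20],"turn": 0},{"translation": [0,0,-25],"turn": 0},{"translation": [0,0,-25],"turn": 0},{"translation": [0,0,-30],"turn": 0}]' --hand 0.68

```text
time: 7.08
tcp_pos: [0.5424, 0.2452, 0.1479]
tcp_rot: [[-1.0, 0.001, -0.001], [0.001, 1.0, -0.001], [0.001, -0.001, -1.0]]
force: [-0.7, 0.3, -0.3]
opening: 0.0732
```

>>> drive_tool --deltas '[{"translation": [6,-30,0],"turn": 0},{"translation": [6,-30,0],"turn": 0},{"translation": [6,-30,0],"turn": 0},{"translation": [6,-30,0],"turn": 0},{"translation": [6,-30,0],"turn": 0},{"translation": [6,-30,0],"turn": 0},{"translation": [6,-30,0],"turn": 0},{"translation": [6,-30,0],"turn": 0},{"translation": [6,-30,0],"turn": 0},{"translation": [6,-30,0],"turn": 0}]' --hand 1

```text
time: 7.92
tcp_pos: [0.4824, -0.0558, 0.1479]
tcp_rot: [[-1.0, 0.001, 0.001], [0.001, 1.0, 0.0], [-0.001, 0.0, -1.0]]
force: [-0.3, 0.1, -0.4]
opening: 0.0879
```

>>> drive_tool --deltas '[{"translation": [6,-30,0],"turn": 0},{"translation": [6,-30,0],"turn": 0},{"translation": [6,-30,0],"turn": 0},{"translation": [6,-30,0],"turn": 0},{"translation": [6,-30,0],"turn": 0},{"translation": [6,-30,0],"turn": 0},{"translation": [0,-2,10],"turn": 0},{"translation": [0,0,0],"turn": 0},{"translation": [0,0,0],"turn": 0}]'

```text
time: 8.67
tcp_pos: [0.4463, -0.2358, 0.1373]
tcp_rot: [[-1.0, 0.001, -0.001], [0.001, 1.0, 0.001], [0.001, 0.001, -1.0]]
force: [-0.6, 0.7, 0.4]
opening: 0.0878
```

Run:
```python
from h import *
s=readout.get_state();print(s["tcp_pos"])
im=snap("side","pics/s5.png");a=cv2.resize(im[200:320,230:350],None,fx=4,fy=4,interpolation=cv2.INTER_CUBIC)
b=cv2.resize(im[130:220,250:310],None,fx=5.333,fy=5.333,interpolation=cv2.INTER_CUBIC)
cv2.imwrite("pics/c5.png",np.hstack([a,b]))
# where would large cup rim centre in box project / medium rim if estimates right
print(proj("side",[.543,.2455,.042]),proj("side",[.446,-.237,.044]))
```

```text
[ 0.44630406 -0.23582295  0.13725099]
(np.float64(276.2970500294271), np.float64(171.11955749125102)) (np.float64(277.290764839357), np.float64(272.57008242788055))
```

View pics/c5.png

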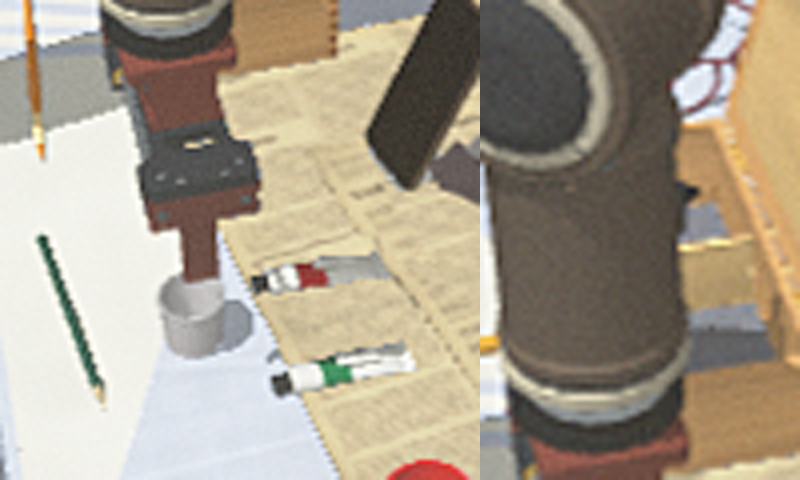

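>>> drive_tool --deltas '[{"translation": [0,-2,16],"turn": 0},{"translation": [0,-2,16],"turn": 0},{"translation": [0,0,16],"turn": 0},{"translation": [0,0,16],"turn": 0},{"translation": [0,0,12],"turn": 0},{"translation": [0,0,6],"turn": 0},{"translation": [0,0,0],"turn": 0}]'

```text
time: 9.3
tcp_pos: [0.4466, -0.2388, 0.0548]
tcp_rot: [[-1.0, -0.001, -0.002], [-0.001, 1.0, 0.001], [0.002, 0.001, -1.0]]
force: [-0.7, -0.1, 0.0]
opening: 0.0877
```

>>> drive_tool --deltas '[{"translation": [0,0,0],"turn": 0},{"translation": [0,0,0],"turn": 0},{"translation": [0,0,0],"turn": 0},{"translation": [0,0,0],"turn": 0},{"translation": [0,0,0],"turn": 0},{"translation": [0,0,0],"turn": 0}]' --hand -1 --squeeze 20

```text
time: 9.8
tcp_pos: [0.4468, -0.2404, 0.056]
tcp_rot: [[-1.0, 0.001, 0.001], [0.001, 1.0, -0.0], [-0.001, -0.0, -1.0]]
force: [-0.4, -0.0, 0.7]
opening: 0.0514
```

>>> drive_tool --deltas '[{"translation": [0,0,-10],"turn": 0},{"translation": [0,0,-20],"turn": 0},{"translation": [0,0,-25],"turn": 0},{"translation": [0,0,-25],"turn": 0},{"translation": [0,0,-25],"turn": 0},{"translation": [-6,30,0],"turn": 0},{"translation": [-6,30,0],"turn": 0},{"translation": [-6,30,0],"turn": 0},{"translation": [-6,30,0],"turn": 0},{"translation": [-6,30,0],"turn": 0}]'

```text
time: 10.63
tcp_pos: [0.4767, -0.0892, 0.1615]
tcp_rot: [[-1.0, 0.002, 0.001], [0.002, 1.0, 0.0], [-0.001, 0.0, -1.0]]
force: [0.1, 0.3, -0.9]
opening: 0.044
```

>>> drive_tool --deltas '[{"translation": [-6,30,0],"turn": 0},{"translation": [-6,30,0],"turn": 0},{"translation": [-6,30,0],"turn": 0},{"translation": [-6,30,0],"turn": 0},{"translation": [-6,30,0],"turn": 0},{"translation": [-6,30,0],"turn": 0},{"translation": [-6,30,0],"turn": 0},{"translation": [-6,30,0],"turn": 0},{"translation": [0,0,0],"turn": 0},{"translation": [0,0,0],"turn": 0}]'

```text
time: 11.47
tcp_pos: [0.5248, 0.1513, 0.1609]
tcp_rot: [[-1.0, -0.003, -0.0], [-0.003, 1.0, -0.0], [0.0, -0.0, -1.0]]
force: [0.2, -1.2, -0.5]
opening: 0.0441
```

Run:
```python
from h import *
s=readout.get_state();print(s["tcp_pos"])
im=snap("side","pics/s6.png");a=cv2.resize(im[90:210,230:330],None,fx=5,fy=5,interpolation=cv2.INTER_CUBIC)
cv2.imwrite("pics/c6.png",a)
p=s["tcp_pos"]
for z in (.0,.01,.056-.044): pass
for n,P in [("tip-",[p[0],p[1]-.022-.0,p[2]-.025]),("cupbase",[p[0],p[1],p[2]-.056]),("rim",[p[0],p[1],p[2]-.012]),("Lrim",[.543,.2455,.042])]:
    u,v=proj("side",P);print(n,(u-230)*5,(v-90)*5)
```

```text
[0.52481135 0.15130728 0.16092083]
tip- 232.11114854577886 387.23766969331746
cupbase 228.0949448103877 408.05395290390777
rim 224.25516550255367 353.1583594503377
Lrim 231.48525014713556 405.5977874562551
```

View pics/c6.png

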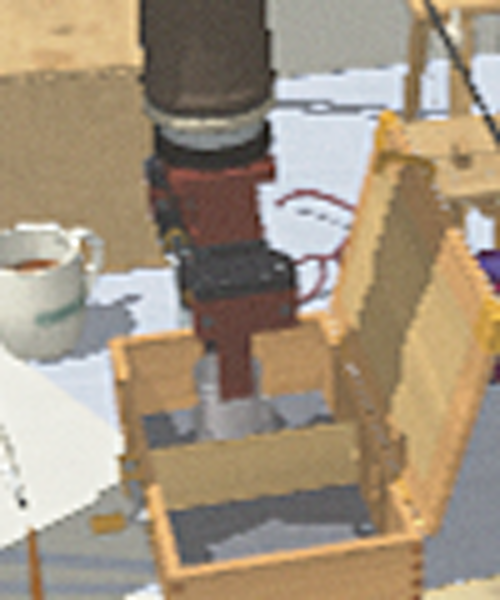

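>>> drive_tool --deltas '[{"translation": [-3.5,19,0],"turn": 0},{"translation": [-3.5,19,0],"turn": 0},{"translation": [-3.5,19,0],"turn": 0},{"translation": [-3.5,19,0],"turn": 0},{"translation": [-3.5,18,0],"turn": 0},{"translation": [0,0,0],"turn": 0},{"translation": [0,0,5],"turn": 0},{"translation": [0,0,5],"turn": 0},{"translation": [0,0,5],"turn": 0},{"translation": [0,0,0],"turn": 0}]'

```text
time: 12.35
tcp_pos: [0.5419, 0.2417, 0.1444]
tcp_rot: [[-1.0, 0.003, -0.002], [0.003, 1.0, -0.001], [0.002, -0.001, -1.0]]
force: [-0.4, 0.2, -0.9]
opening: 0.0442
```

Run:
```python
from h import *
s=readout.get_state();print(s["tcp_pos"],s["opening"])
im=snap("side","pics/s7.png");a=cv2.resize(im[110:200,235:335],None,fx=6,fy=6,interpolation=cv2.INTER_CUBIC)
cv2.imwrite("pics/c7.png",a)
```

```text
[0.5419295  0.24165045 0.14443241] 0.04417046382746474
```

View pics/c7.png

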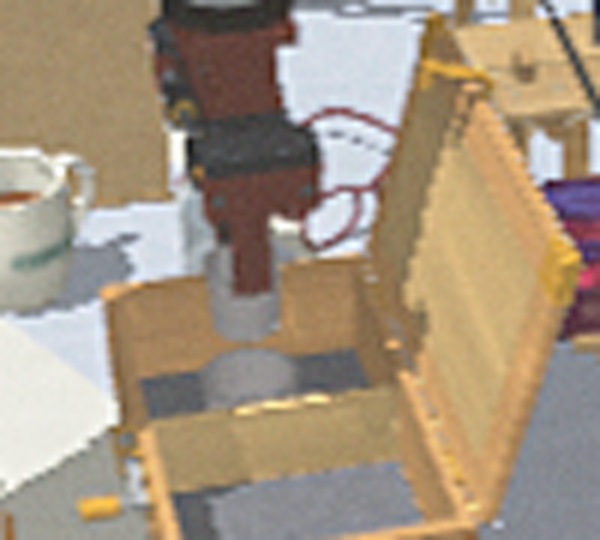

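Run:
```python
from h import *
c=lambda P:tuple(np.round([(proj("side",P)[0]-235)*6,(proj("side",P)[1]-110)*6]))
print(c([.5419,.2417,.10]),c([.543,.2455,.042]),c([.543,.2455,.10]),c([.548,.2455,.042]))
```

```text
(np.float64(242.0), np.float64(290.0)) (np.float64(248.0), np.float64(367.0)) (np.float64(242.0), np.float64(286.0)) (np.float64(256.0), np.float64(365.0))
```

>>> drive_tool --deltas '[{"translation": [-1,4,8],"turn": 0},{"translation": [0,0,10],"turn": 0},{"translation": [0,0,10],"turn": 0},{"translation": [0,0,10],"turn": 0},{"translation": [0,0,8],"turn": 0},{"translation": [0,0,7],"turn": 0},{"translation": [0,0,5],"turn": 0},{"translation": [0,0,3],"turn": 0},{"translation": [0,0,0],"turn": 0},{"translation": [0,0,0],"turn": 0}]'

```text
time: 13.23
tcp_pos: [0.5437, 0.2476, 0.0847]
tcp_rot: [[-1.0, 0.001, 0.0], [0.001, 1.0, 0.0], [-0.0, 0.0, -1.0]]
force: [0.0, -0.3, -0.4]
opening: 0.0441
```

>>> drive_tool --deltas '[{"translation": [0,0,2],"turn": 0},{"translation": [0,0,2],"turn": 0},{"translation": [0,0,2],"turn": 0},{"translation": [0,0,0],"turn": 0},{"translation": [0,0,0],"turn": 0}]'

```text
time: 13.65
tcp_pos: [0.5435, 0.2475, 0.0786]
tcp_rot: [[-1.0, 0.001, -0.0], [0.001, 1.0, -0.0], [0.0, -0.0, -1.0]]
force: [-0.2, -0.1, -1.4]
opening: 0.044
```

>>> drive_tool --deltas '[{"translation": [0,0,0],"turn": 0},{"translation": [0,0,0],"turn": 0},{"translation": [0,0,0],"turn": 0},{"translation": [0,0,-5],"turn": 0},{"translation": [0,0,-20],"turn": 0},{"translation": [0,0,-25],"turn": 0},{"translation": [5,-25,-15],"turn": 0},{"translation": [5,-30,0],"turn": 0},{"translation": [5,-30,0],"turn": 0},{"translation": [5,-30,0],"turn": 0}]' --hand 0.5

```text
time: 14.48
tcp_pos: [0.5233, 0.1316, 0.1445]
tcp_rot: [[-1.0, 0.0, 0.001], [0.0, 1.0, 0.001], [-0.001, 0.001, -1.0]]
force: [0.5, -0.6, -0.3]
opening: 0.0655
```

>>> drive_tool --deltas '[{"translation": [0,-30,0],"turn": 0},{"translation": [0,-30,0],"turn": 0},{"translation": [0,-30,0],"turn": 0},{"translation": [0,-30,0],"turn": 0},{"translation": [0,-30,0],"turn": 0},{"translation": [0,-30,0],"turn": 0},{"translation": [0,-30,0],"turn": 0},{"translation": [0,-30,0],"turn": 0},{"translation": [0,-30,0],"turn": 0},{"translation": [0,-30,0],"turn": 0}]' --hand 1

```text
time: 15.32
tcp_pos: [0.5231, -0.1689, 0.1442]
tcp_rot: [[-1.0, 0.001, 0.001], [0.001, 1.0, 0.0], [-0.001, 0.0, -1.0]]
force: [0.5, 0.3, 0.7]
opening: 0.0881
```

Run:
```python
from h import *
s=readout.get_state();print(s["tcp_pos"],s["opening"])
im=snap("side","pics/s8.png");a=cv2.resize(im[130:200,245:315],None,fx=6,fy=6,interpolation=cv2.INTER_CUBIC)
t=snap("top","pics/t8.png");b=cv2.resize(t[195:255,235:295],None,fx=7,fy=7,interpolation=cv2.INTER_CUBIC)
cv2.imwrite("pics/c8.png",np.hstack([a,b]))
```

```text
[ 0.52314253 -0.1689476   0.14424686] 0.08806151645472214
```

View pics/c8.png

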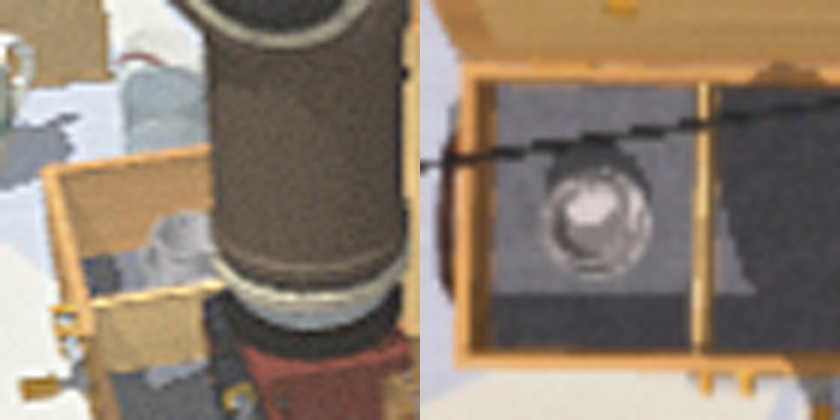

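>>> drive_tool --deltas '[{"translation": [-10,-22,0],"turn": 0},{"translation": [-10,-22,10],"turn": 0},{"translation": [0,0,20],"turn": 0},{"translation": [0,0,20],"turn": 0},{"translation": [0,0,20],"turn": 0},{"translation": [0,0,20],"turn": 0},{"translation": [0,0,14],"turn": 0},{"translation": [0,0,9.5],"turn": 0},{"translation": [0,0,0],"turn": 0}]'

```text
time: 16.17
tcp_pos: [0.5423, -0.2104, 0.0285]
tcp_rot: [[-1.0, 0.0, -0.003], [0.0, 1.0, 0.001], [0.003, 0.001, -1.0]]
force: [0.5, -0.4, -0.3]
opening: 0.0877
```

>>> drive_tool --deltas '[{"translation": [0,0,0],"turn": 0},{"translation": [0,0,0],"turn": 0},{"translation": [0,0,0],"turn": 0},{"translation": [0,0,0],"turn": 0},{"translation": [0,0,0],"turn": 0},{"translation": [0,0,0],"turn": 0},{"translation": [0,0,0],"turn": 0},{"translation": [0,0,0],"turn": 0},{"translation": [0,0,0],"turn": 0},{"translation": [0,0,0],"turn": 0}]' --hand -1 --squeeze 15

```text
time: 17.0
tcp_pos: [0.5431, -0.2114, 0.0301]
tcp_rot: [[-1.0, 0.001, -0.0], [0.001, 1.0, 0.0], [0.0, 0.0, -1.0]]
force: [0.6, 0.2, 0.5]
opening: 0.0247
```

>>> drive_tool --deltas '[{"translation": [0,0,-10],"turn": 0},{"translation": [0,0,-25],"turn": 0},{"translation": [0,0,-25],"turn": 0},{"translation": [0,0,-25],"turn": 0},{"translation": [0,0,-25],"turn": 0},{"translation": [0,20,0],"turn": 0},{"translation": [0,30,0],"turn": 0},{"translation": [0,30,0],"turn": 0},{"translation": [0,30,0],"turn": 0},{"translation": [0,30,0],"turn": 0}]'

```text
time: 17.83
tcp_pos: [0.5431, -0.0703, 0.141]
tcp_rot: [[-1.0, 0.002, 0.001], [0.002, 1.0, 0.0], [-0.001, 0.0, -1.0]]
force: [1.0, 0.1, -0.9]
opening: 0.0219
```

>>> drive_tool --deltas '[{"translation": [0,30,0],"turn": 0},{"translation": [0,30,0],"turn": 0},{"translation": [0,30,0],"turn": 0},{"translation": [0,30,0],"turn": 0},{"translation": [0,30,0],"turn": 0},{"translation": [0,30,0],"turn": 0},{"translation": [0,26,0],"turn": 0},{"translation": [0,0,0],"turn": 0},{"translation": [0,0,0],"turn": 0}]'

```text
time: 18.58
tcp_pos: [0.5432, 0.1363, 0.1406]
tcp_rot: [[-1.0, -0.002, 0.0], [-0.002, 1.0, 0.0], [-0.0, 0.0, -1.0]]
force: [0.2, 0.4, 0.2]
opening: 0.0213
```

Run:
```python
from h import *
s=readout.get_state();print(s["tcp_pos"],s["opening"])
im=snap("side","pics/s9.png");a=cv2.resize(im[110:320,225:345],None,fx=4,fy=4,interpolation=cv2.INTER_CUBIC)
cv2.imwrite("pics/c9.png",a[:600])
```

```text
[0.54321557 0.13625165 0.14055812] 0.021273757542720408
```

View pics/c9.png

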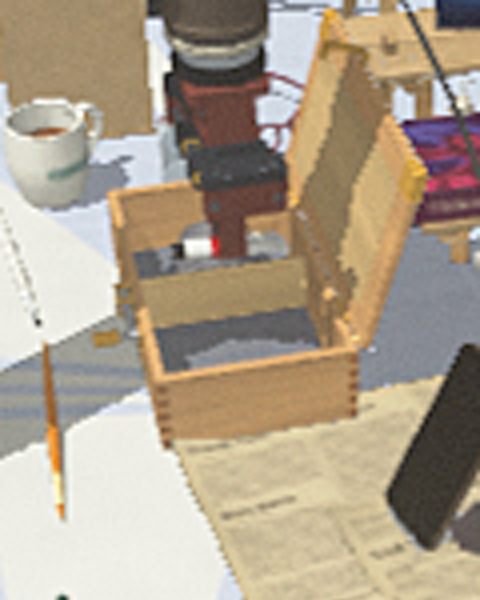

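>>> drive_tool --deltas '[{"translation": [0,0,15],"turn": 0},{"translation": [0,0,18],"turn": 0},{"translation": [0,0,18],"turn": 0},{"translation": [0,0,18],"turn": 0},{"translation": [0,0,14],"turn": 0},{"translation": [0,0,10],"turn": 0},{"translation": [0,0,5],"turn": 0},{"translation": [0,0,2],"turn": 0},{"translation": [0,0,0],"turn": 0},{"translation": [0,0,0],"turn": 0}]'

```text
time: 19.47
tcp_pos: [0.544, 0.1343, 0.0408]
tcp_rot: [[-1.0, 0.001, 0.001], [0.001, 1.0, 0.0], [-0.001, 0.0, -1.0]]
force: [-1.1, 0.2, -0.0]
opening: 0.0213
```

>>> drive_tool --deltas '[{"translation": [0,0,0],"turn": 0},{"translation": [0,0,0],"turn": 0},{"translation": [0,0,0],"turn": 0},{"translation": [0,0,0],"turn": 0},{"translation": [0,0,-5],"turn": 0},{"translation": [0,0,-20],"turn": 0},{"translation": [0,0,-25],"turn": 0},{"translation": [0,0,-30],"turn": 0},{"translation": [0,0,-25],"turn": 0},{"translation": [0,-25,0],"turn": 0}]' --hand -0.09

```text
time: 20.3
tcp_pos: [0.546, 0.1147, 0.15]
tcp_rot: [[-1.0, -0.005, 0.007], [-0.005, 1.0, 0.005], [-0.007, 0.005, -1.0]]
force: [1.5, 0.2, -0.1]
opening: 0.0401
```

>>> drive_tool --deltas '[{"translation": [0,-35,0],"turn": 0},{"translation": [0,-35,0],"turn": 0},{"translation": [0,-35,0],"turn": 0},{"translation": [0,-35,0],"turn": 0},{"translation": [0,-35,0],"turn": 0},{"translation": [0,-35,0],"turn": 0},{"translation": [0,-35,0],"turn": 0},{"translation": [0,-35,0],"turn": 0},{"translation": [0,-35,0],"turn": 0},{"translation": [0,-35,0],"turn": 0}]' --hand 1

```text
time: 21.13
tcp_pos: [0.5429, -0.2421, 0.1457]
tcp_rot: [[-1.0, 0.001, 0.0], [0.001, 1.0, 0.0], [-0.0, 0.0, -1.0]]
force: [0.6, -0.1, 0.1]
opening: 0.0875
```

>>> drive_tool --deltas '[{"translation": [4,-28,0],"turn": 0},{"translation": [4,-28,10],"turn": 0},{"translation": [0,0,20],"turn": -3.5},{"translation": [0,0,20],"turn": 0},{"translation": [0,0,20],"turn": 0},{"translation": [0,0,20],"turn": 0},{"translation": [0,0,16],"turn": 0},{"translation": [0,0,10],"turn": 0},{"translation": [0,0,0],"turn": 0}]'

```text
time: 21.88
tcp_pos: [0.534, -0.2958, 0.0274]
tcp_rot: [[-0.998, -0.06, -0.003], [-0.06, 0.998, 0.001], [0.003, 0.001, -1.0]]
force: [-0.5, 0.3, -0.1]
opening: 0.0879
```

>>> drive_tool --deltas '[{"translation": [0,0,0],"turn": 0},{"translation": [0,0,0],"turn": 0},{"translation": [0,0,0],"turn": 0},{"translation": [0,0,0],"turn": 0},{"translation": [0,0,0],"turn": 0},{"translation": [0,0,0],"turn": 0},{"translation": [0,0,0],"turn": 0},{"translation": [0,0,0],"turn": 0},{"translation": [0,0,0],"turn": 0},{"translation": [0,0,0],"turn": 0}]' --hand -1 --squeeze 15

```text
time: 22.72
tcp_pos: [0.5351, -0.2964, 0.0291]
tcp_rot: [[-0.998, -0.06, -0.0], [-0.06, 0.998, 0.0], [0.0, 0.0, -1.0]]
force: [-0.3, -0.4, -0.1]
opening: 0.0245
```

>>> drive_tool --deltas '[{"translation": [0,0,-10],"turn": 0},{"translation": [0,0,-25],"turn": 0},{"translation": [0,0,-25],"turn": 0},{"translation": [0,0,-25],"turn": 0},{"translation": [0,0,-25],"turn": 3.5},{"translation": [0,20,0],"turn": 0},{"translation": [0,30,0],"turn": 0},{"translation": [0,30,0],"turn": 0},{"translation": [0,30,0],"turn": 0},{"translation": [0,30,0],"turn": 0}]'

```text
time: 23.55
tcp_pos: [0.535, -0.1553, 0.1399]
tcp_rot: [[-1.0, 0.001, 0.001], [0.001, 1.0, 0.0], [-0.001, 0.0, -1.0]]
force: [-0.3, -0.3, 0.2]
opening: 0.022
```

Now to y = 0.078, x = 0.543: dy +233, dx +8.

>>> drive_tool --deltas '[{"translation": [-2,29,0],"turn": 0},{"translation": [-2,29,0],"turn": 0},{"translation": [-2,29,0],"turn": 0},{"translation": [-2,29,0],"turn": 0},{"translation": [0,29,0],"turn": 0},{"translation": [0,29,0],"turn": 0},{"translation": [0,29,0],"turn": 0},{"translation": [0,29,0],"turn": 0},{"translation": [0,0,0],"turn": 0},{"translation": [0,0,0],"turn": 0}]'

```text
time: 24.38
tcp_pos: [0.5433, 0.0774, 0.1396]
tcp_rot: [[-1.0, -0.003, 0.0], [-0.003, 1.0, 0.0], [-0.0, 0.0, -1.0]]
force: [-0.4, -1.2, 1.0]
opening: 0.0217
```

>>> drive_tool --deltas '[{"translation": [0,0,15],"turn": 0},{"translation": [0,0,18],"turn": 0},{"translation": [0,0,18],"turn": 0},{"translation": [0,0,18],"turn": 0},{"translation": [0,0,14],"turn": 0},{"translation": [0,0,10],"turn": 0},{"translation": [0,0,5],"turn": 0},{"translation": [0,0,2],"turn": 0},{"translation": [0,0,0],"turn": 0},{"translation": [0,0,0],"turn": 0}]'

```text
time: 25.22
tcp_pos: [0.5439, 0.0753, 0.0398]
tcp_rot: [[-1.0, 0.001, 0.001], [0.001, 1.0, 0.0], [-0.001, 0.0, -1.0]]
force: [-0.8, 0.6, 0.0]
opening: 0.022
```

>>> drive_tool --deltas '[{"translation": [0,0,0],"turn": 0},{"translation": [0,0,0],"turn": 0},{"translation": [0,0,0],"turn": 0},{"translation": [0,0,0],"turn": 0},{"translation": [0,0,-5],"turn": 0},{"translation": [0,0,-20],"turn": 0},{"translation": [0,0,-25],"turn": 0},{"translation": [0,0,-30],"turn": 0},{"translation": [0,0,-30],"turn": 0},{"translation": [0,0,-30],"turn": 0}]' --hand -0.09

```text
time: 26.05
tcp_pos: [0.5431, 0.0753, 0.1808]
tcp_rot: [[-1.0, 0.001, -0.0], [0.001, 1.0, -0.0], [0.0, -0.0, -1.0]]
force: [0.1, 0.3, -0.5]
opening: 0.0401
```

>>> drive_tool --deltas '[{"translation": [0,0,-30],"turn": 0},{"translation": [0,0,-30],"turn": 0},{"translation": [0,-32,0],"turn": 0},{"translation": [0,-32,0],"turn": 0},{"translation": [0,-32,0],"turn": 0},{"translation": [0,-32,0],"turn": 0},{"translation": [0,0,0],"turn": 0}]' --hand -1

```text
time: 26.63
tcp_pos: [0.5425, -0.0597, 0.2403]
tcp_rot: [[-1.0, 0.009, 0.001], [0.009, 1.0, -0.003], [-0.001, -0.003, -1.0]]
force: [0.2, -1.1, 0.1]
opening: 0.0008
```

Run:
```python
from h import *
s=readout.get_state();print(s["tcp_pos"],s["opening"],s["force"])
im=snap("side","pics/s10.png");a=cv2.resize(im[100:220,230:330],None,fx=4,fy=4,interpolation=cv2.INTER_CUBIC)
t=snap("top","pics/t10.png");b=cv2.resize(t[150:250,225:325],None,fx=4,fy=4.8,interpolation=cv2.INTER_CUBIC)
cv2.imwrite("pics/c10.png",np.hstack([a,b]))
```

```text
[ 0.54247339 -0.05974439  0.24025425] 0.0008031175557743545 [ 0.21865185 -1.09026625  0.12129041]
```

View pics/c10.png

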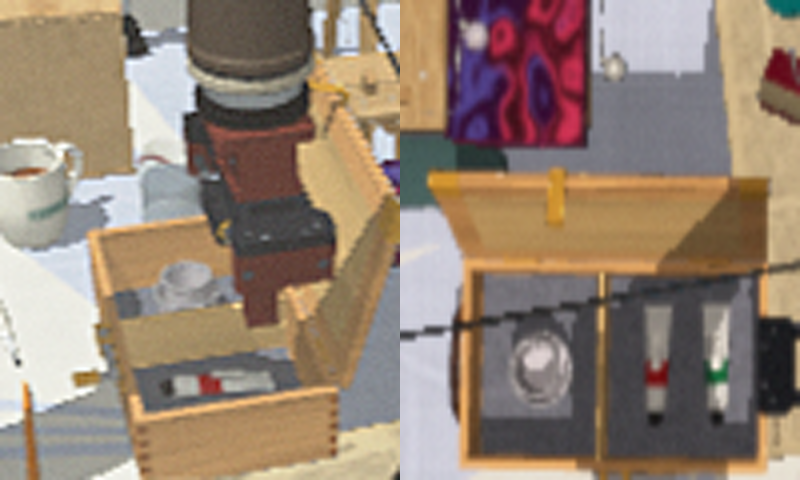

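>>> drive_tool --deltas '[{"translation": [-25,0,0],"turn": 0},{"translation": [-25,0,0],"turn": 0},{"translation": [-25,0,0],"turn": 0},{"translation": [-25,0,0],"turn": 0},{"translation": [-25,0,0],"turn": 0},{"translation": [-25,0,0],"turn": 0},{"translation": [-24,0,0],"turn": 0},{"translation": [0,0,0],"turn": 0},{"translation": [0,0,0],"turn": 0}]'

```text
time: 27.48
tcp_pos: [0.7176, -0.0507, 0.2378]
tcp_rot: [[-1.0, -0.001, -0.002], [-0.001, 1.0, 0.0], [0.002, 0.0, -1.0]]
force: [-0.2, -0.4, -0.1]
opening: 0.0006
```

>>> drive_tool --deltas '[{"translation": [0,30,0],"turn": 0},{"translation": [0,30,0],"turn": 0},{"translation": [0,30,0],"turn": 0},{"translation": [0,30,0],"turn": 0},{"translation": [0,30,0],"turn": 0},{"translation": [0,30,0],"turn": 0},{"translation": [0,30,0],"turn": 0},{"translation": [0,0,10],"turn": 0},{"translation": [0,0,10],"turn": 0},{"translation": [0,0,0],"turn": 0}]'

```text
time: 28.32
tcp_pos: [0.7155, 0.1572, 0.2168]
tcp_rot: [[-1.0, 0.0, -0.004], [0.0, 1.0, -0.001], [0.004, -0.001, -1.0]]
force: [-1.2, -0.7, 0.2]
opening: 0.0003
```

>>> drive_tool --deltas '[{"translation": [10,0,0],"turn": 0},{"translation": [10,0,0],"turn": 0},{"translation": [8,0,0],"turn": 0},{"translation": [8,0,0],"turn": 0},{"translation": [8,0,0],"turn": 0},{"translation": [8,0,0],"turn": 0},{"translation": [8,0,0],"turn": 0},{"translation": [8,0,0],"turn": 0}]'

```text
time: 28.98
tcp_pos: [0.6487, 0.1574, 0.2193]
tcp_rot: [[-1.0, 0.001, 0.0], [0.001, 1.0, 0.0], [-0.0, 0.0, -1.0]]
force: [2.8, 0.8, 1.9]
opening: 0.0005
```

>>> drive_tool --deltas '[{"translation": [11.4,0,0.6],"turn": 0},{"translation": [11.4,0,0.6],"turn": 0},{"translation": [11.4,0,0.6],"turn": 0},{"translation": [10,0,3.2],"turn": 0},{"translation": [10,0,3.2],"turn": 0},{"translation": [10,0,3.2],"turn": 0},{"translation": [9,0,5.7],"turn": 0},{"translation": [9,0,5.7],"turn": 0},{"translation": [9,0,5.7],"turn": 0}]'

```text
time: 29.73
tcp_pos: [0.557, 0.1581, 0.1903]
tcp_rot: [[-1.0, 0.0, -0.0], [0.0, 1.0, 0.001], [0.0, 0.001, -1.0]]
force: [3.0, 1.2, 0.1]
opening: 0.0003
```

>>> drive_tool --deltas '[{"translation": [7,0,7.6],"turn": 0},{"translation": [7,0,7.6],"turn": 0},{"translation": [7,0,7.6],"turn": 0},{"translation": [4.8,0,9.3],"turn": 0},{"translation": [4.8,0,9.3],"turn": 0},{"translation": [4.8,0,9.3],"turn": 0}]'

```text
time: 30.23
tcp_pos: [0.5223, 0.1576, 0.1389]
tcp_rot: [[-1.0, 0.001, -0.0], [0.001, 1.0, -0.0], [0.0, -0.0, -1.0]]
force: [1.4, 0.0, 1.6]
opening: 0.0005
```

>>> drive_tool --deltas '[{"translation": [3,0,7],"turn": 0},{"translation": [3,0,7],"turn": 0},{"translation": [3,0,6],"turn": 0},{"translation": [2,0,5],"turn": 0},{"translation": [2,0,4],"turn": 0},{"translation": [0,0,2],"turn": 0},{"translation": [0,0,0],"turn": 0}]'

```text
time: 30.82
tcp_pos: [0.5094, 0.1574, 0.1095]
tcp_rot: [[-1.0, 0.001, -0.001], [0.001, 1.0, 0.0], [0.001, 0.0, -1.0]]
force: [-3.1, -1.2, 9.9]
opening: 0.0008
```

>>> drive_tool --deltas '[{"translation": [0,0,-10],"turn": 0},{"translation": [15,0,0],"turn": 0},{"translation": [15,0,0],"turn": 0},{"translation": [0,0,6],"turn": 0},{"translation": [0,0,4],"turn": 0},{"translation": [0,0,1.5],"turn": 0},{"translation": [0,0,0],"turn": 0}]'

```text
time: 31.4
tcp_pos: [0.4796, 0.1579, 0.1091]
tcp_rot: [[-1.0, 0.001, -0.002], [0.001, 1.0, 0.002], [0.002, 0.002, -1.0]]
force: [-12.8, -2.7, 32.4]
opening: 0.0006
```

>>> drive_tool --deltas '[{"translation": [0,0,0.7],"turn": 0},{"translation": [0,0,0],"turn": 0},{"translation": [0,0,0],"turn": 0}]'

```text
time: 31.65
tcp_pos: [0.4797, 0.1579, 0.109]
tcp_rot: [[-1.0, 0.001, -0.002], [0.001, 1.0, 0.002], [0.002, 0.002, -1.0]]
force: [-14.6, -2.5, 39.7]
opening: 0.0005
```

>>> drive_tool --deltas '[{"translation": [0,0,-20],"turn": 0},{"translation": [0,0,-30],"turn": 0},{"translation": [10,-25,0],"turn": 0},{"translation": [10,-25,0],"turn": 0},{"translation": [10,-25,0],"turn": 0},{"translation": [10,-25,0],"turn": 0},{"translation": [11,-8,0],"turn": 0},{"translation": [0,0,0],"turn": 0}]'

```text
time: 32.32
tcp_pos: [0.4276, 0.0472, 0.1566]
tcp_rot: [[-1.0, 0.005, -0.001], [0.005, 1.0, -0.0], [0.001, -0.0, -1.0]]
force: [-0.1, 0.4, -0.3]
opening: 0.0003
```

Run:
```python
from h import *
s=readout.get_state();print(s["tcp_pos"],s["opening"],s["force"])
im=snap("side","pics/s11.png");a=cv2.resize(im[130:230,235:335],None,fx=4.8,fy=4.8,interpolation=cv2.INTER_CUBIC)
t=snap("top","pics/t11.png");b=cv2.resize(t[200:260,235:305],None,fx=4.5,fy=8,interpolation=cv2.INTER_CUBIC)
cv2.imwrite("pics/c11.png",np.hstack([a,b]))
p=[.431,.106,.054];u,v=proj("side",p);print("side crop",(u-235)*4.8,(v-130)*4.8);u,v=proj("top",p);print("top crop",480+(u-235)*4.5,(v-200)*8)
```

```text
[0.4276412  0.04718633 0.15662021] 0.0003259397191464837 [-0.05039667  0.4366235  -0.29100438]
side crop 79.46203369658255 316.67862733380815
top crop 751.4311241159367 435.67278152310587
```

View pics/c11.png

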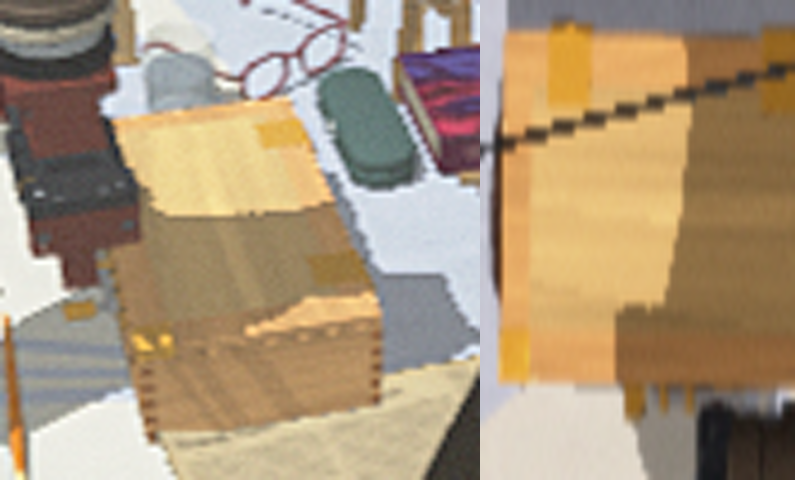

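>>> drive_tool --deltas '[{"translation": [0,4,20],"turn": 0},{"translation": [0,4,25],"turn": 0},{"translation": [0,4,25],"turn": 0},{"translation": [0,0,17],"turn": 0},{"translation": [0,0,0],"turn": 0},{"translation": [0,4,0],"turn": 0},{"translation": [0,4,0],"turn": 0},{"translation": [0,4,0],"turn": 0},{"translation": [0,4,0],"turn": 0},{"translation": [0,4,0],"turn": 0}]'

```text
time: 33.25
tcp_pos: [0.4294, 0.0826, 0.0706]
tcp_rot: [[-1.0, 0.0, 0.002], [0.0, 1.0, 0.001], [-0.002, 0.001, -1.0]]
force: [-0.1, 0.4, 0.4]
opening: 0.0003
```

>>> drive_tool --deltas '[{"translation": [0,4,0],"turn": 0},{"translation": [0,4,0],"turn": 0},{"translation": [0,4,0],"turn": 0},{"translation": [0,4,0],"turn": 0}]'

```text
time: 33.58
tcp_pos: [0.4289, 0.0981, 0.0698]
tcp_rot: [[-1.0, 0.001, 0.0], [0.001, 1.0, 0.0], [-0.0, 0.0, -1.0]]
force: [0.4, 0.0, -0.1]
opening: 0.0006
```

>>> drive_tool --deltas '[{"translation": [0,3,0],"turn": 0},{"translation": [0,3,0],"turn": 0},{"translation": [0,3,0],"turn": 0},{"translation": [0,3,0],"turn": 0}]'

```text
time: 33.92
tcp_pos: [0.4289, 0.1095, 0.0697]
tcp_rot: [[-1.0, 0.001, 0.0], [0.001, 1.0, -0.0], [-0.0, -0.0, -1.0]]
force: [1.1, -2.6, -0.0]
opening: 0.0007
```

Run:
```python
from h import *
s=readout.get_state();print(s["tcp_pos"],s["opening"],s["force"])
im=snap("side","pics/s12.png")
t=snap("top","pics/t12.png")
for n,(im,o) in {"before":(cv2.imread("pics/s11.png"),0),"now":(im,0)}.items():
    c=im[185:205,240:275];h=cv2.cvtColor(c,cv2.COLOR_BGR2HSV)
    m=((h[...,0]>15)&(h[...,0]<30)&(h[...,1]>150)&(h[...,2]>110)).astype(np.uint8)
    for i,st in enumerate(cv2.connectedComponentsWithStats(m)[2][1:]): print(n,st+np.array([240,185,0,0,0]))
```

```text
[0.42889071 0.1094653  0.06972104] 0.0007446739007990573 [ 1.06876485 -2.60159045 -0.00317384]
before [249 193   5   3  11]
before [263 199   8   5  21]
before [265 204   1   1   1]
now [266 198   1   1   1]
now [269 198   1   1   1]
now [263 199   1   1   1]
now [263 200   8   4  19]
now [264 204   1   1   1]
```

>>> drive_tool --deltas '[{"translation": [0,4,0],"turn": 0},{"translation": [0,4,0],"turn": 0},{"translation": [0,4,0],"turn": 0},{"translation": [0,4,0],"turn": 0},{"translation": [0,3,0],"turn": 0},{"translation": [0,2,0],"turn": 0}]'

```text
time: 34.52
tcp_pos: [0.429, 0.1312, 0.0698]
tcp_rot: [[-1.0, 0.0, 0.0], [0.0, 1.0, 0.0], [-0.0, 0.0, -1.0]]
force: [2.0, -2.2, -0.2]
opening: 0.0004
```

>>> drive_tool --deltas '[{"translation": [0,2,0],"turn": 0},{"translation": [0,2,0],"turn": 0},{"translation": [0,2,0],"turn": 0},{"translation": [0,0,0],"turn": 0}]'

```text
time: 34.85
tcp_pos: [0.4289, 0.1359, 0.0697]
tcp_rot: [[-1.0, 0.001, 0.0], [0.001, 1.0, -0.001], [-0.0, -0.001, -1.0]]
force: [0.4, -5.0, 0.6]
opening: 0.0006
```

>>> drive_tool --deltas '[{"translation": [0,1.5,0],"turn": 0},{"translation": [0,1.5,0],"turn": 0},{"translation": [0,0,0],"turn": 0}]'

```text
time: 35.1
tcp_pos: [0.4289, 0.1363, 0.0697]
tcp_rot: [[-1.0, 0.004, -0.0], [0.004, 1.0, -0.003], [0.0, -0.003, -1.0]]
force: [1.9, -14.2, 5.0]
opening: 0.0002
```

>>> drive_tool --deltas '[{"translation": [0,-10,0],"turn": 0},{"translation": [0,-20,0],"turn": 0},{"translation": [0,-25,0],"turn": 0},{"translation": [0,-25,-10],"turn": 0},{"translation": [0,-30,-25],"turn": 0},{"translation": [0,-35,-20],"turn": 0},{"translation": [0,-35,-20],"turn": 0},{"translation": [0,-35,-20],"turn": 0},{"translation": [0,-35,0],"turn": 0},{"translation": [0,0,0],"turn": 0}]'

```text
time: 35.93
tcp_pos: [0.4288, -0.1161, 0.1664]
tcp_rot: [[-1.0, 0.007, 0.004], [0.007, 1.0, -0.001], [-0.004, -0.001, -1.0]]
force: [0.3, -0.2, -0.7]
opening: 0.0004
```

Run:
```python
from h import *
print(readout.get_state()["tcp_pos"])
im=snap("side","pics/s13.png");t=snap("top","pics/t13.png")
f=lambda x,k,w,h:cv2.resize(x,(w,h),interpolation=cv2.INTER_CUBIC)
a=f(im[170:230,235:295],0,480,480);a0=f(cv2.imread("pics/s11.png")[170:230,235:295],0,300,300)
b=f(t[235:260,250:310],0,720,300)  # 12x
top=np.hstack([a0, f(t[225:260,245:315],0,500,250) if 0 else cv2.copyMakeBorder(f(t[225:260,245:315],0,500,250),0,50,0,0,cv2.BORDER_CONSTANT)])
cv2.imwrite("pics/c13.png",np.vstack([top,np.hstack([f(a,0,300,300),cv2.copyMakeBorder(f(cv2.imread('pics/t10.png')[225:260,245:315],0,500,250),0,50,0,0,cv2.BORDER_CONSTANT)])]))
for y in (.106,.116,.146,.156):
    u,v=proj("side",[.431,y,.054]);U,W=proj("top",[.431,y,.054]);print(y,"side",(u-235)*5,(v-170)*5,"top",(U-245)*50/7+300,(W-225)*50/7)
```

```text
[ 0.42881047 -0.11611518  0.16643538]
0.106 side 82.7729517672735 129.8735701393835 top 659.4144827237089 210.42212635991595
0.116 side 80.43124194711652 121.07881749524893 top 640.7935767447152 210.60143327143095
0.146 side 73.5614468036448 95.27794819767777 top 584.9361067423185 211.13930347186394
0.156 side 71.32186996457548 86.86677608847674 top 566.3186991809653 211.31857669594913
```

View pics/c13.png

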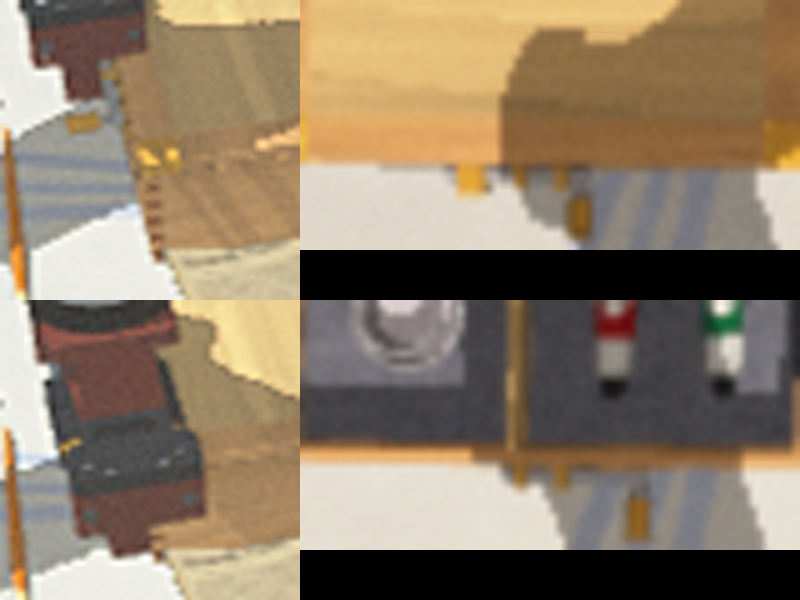

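Run:
```python
from h import *
a=cv2.imread("pics/top0.png").astype(int);b=cv2.imread("pics/t13.png").astype(int)
print("mug/jar region diff",np.abs(a-b)[205:270,190:220].mean(), np.abs(a-b)[100:150,450:520].mean())
print(r.hand_in())
```

```text
mug/jar region diff 18.40820512820513 1.963809523809524
the job is handed in; nothing more can be done
None
```

Run:
```python
import cv2,numpy as np
L=[cv2.resize(cv2.imread(f"pics/{n}.png")[205:270,190:240],(250,325),interpolation=cv2.INTER_CUBIC) for n in("top0","t10","t13")]
cv2.imwrite("pics/c14.png",np.hstack(L))
```

```text
(no output)
```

View pics/c14.png

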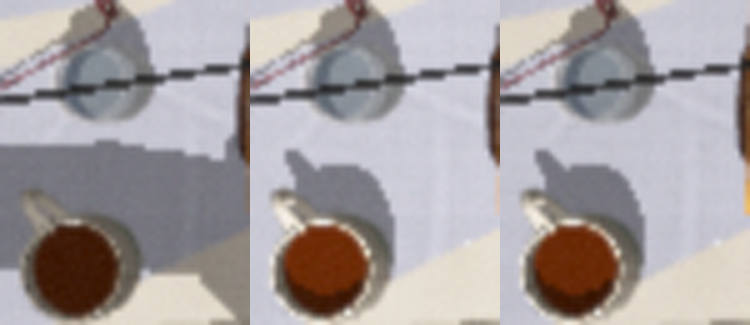

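The paint box is packed, shut and bolted, and I handed the job in at about 36 s of the 210 s allowed. There were two tubes (red and green bands) and two steel cups (large and medium); I saw no third tube and no small cup.

**Contents:** The last picture with the lid open showed the medium cup upright and central in the large one, in the smaller compartment. Both tubes lay flat, side by side, in the larger compartment.

**Lid:** I pressed it down at the front edge until the tool read about 40 N at the fingertips. It was flush and would not go further. That reading is right at the 40 N limit, though it was on the fingertips and not on the gripper's body.

**Bolt:** The knob moved about 31 mm, then held firm at 14 N. Its measured position agrees with fully home, to within about 4 mm.

**Mug and jar:** A pixel comparison of that area with the first picture disagreed (mean difference 18). I looked at it only after handing in: the two have not moved, and the difference is the arm's shadow.

**Medium cup grip:** I began lifting it before the fingers had fully closed, so it was carried by only a few millimetres of rim, but it stayed held until it was in place.

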